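# Raise the ledge of the sloping bar rest and lay the bar on it

## Task

Squeeze the release lever of the sloping rest against its grip plate, slide the ledge up the slope to the top notch while holding the lever squeezed, and let go so that it locks there. Then lay the thick round bar across the sloping face, centred and down against the raised ledge, and leave the other things on the bench where they are.

Things in the scene. Friction and masses are not known exactly. Their poses are not given: they have to be found in the camera images.
- rest: Fixed sloping bar rest of aluminium and steel, 275 mm along the slope, 216 mm wide, about 160 mm high at the back. Two flat face boards rise at 30 degrees away from the robot; a 44 mm channel between them holds a rack: a long slot at the bottom, then a middle and a top notch. Origin on the bench, middle of the low front edge; x level, towards the back; y across; z up.
- ledge (a joint): Position of the sliding ledge along the slope in m, growing upwards. The rack has a long bottom slot from 0 to 0.034, in which the ledge starts anywhere, a middle notch at 0.060 to 0.064 and the top notch at 0.090 to 0.094; end stop at 0.102. Out of these the lever's nose must be lifted to pass. The ledge (0.6 kg) is stiff: it takes about 8 N to slide up and it stays where it is left.
- lever (a joint): Angle of the sprung release lever in rad: 0 = at rest, its roller nose down in a slot or notch (ledge locked); 0.26 = squeezed fully (stop). The nose is clear of the rack from about 0.20; left between notches it rests on the rack at about 0.19. Squeezing the plates takes about 5 N; some 15 to 25 N holds it firmly against its stop.
- seat (a point): Inner corner, at mid width, of the face boards and the sliding ledge's bearing face. Its frame moves with the ledge: x up the slope, y across, z out of the face (30 degrees from vertical, leaning to the front). The ledge is two tabs, 32 mm high, 8 mm thick, from y = 40 to 92 mm on either side; the middle 80 mm are open for fingers, 36 mm down the slope from the corner.
- grip (a point): Point between the two finger plates of the sliding ledge, 65 mm down the slope from seat and 45 mm out of the face; same axes as seat. Squeeze along x. Outer (upslope) face of the fixed grip plate: x = +25 mm from here. Over both outer faces: 56 mm at rest, 45 mm squeezed. The ledge's base plate lies 34 mm below this point, towards the face.
- bar: Plain round steel bar, 25 mm thick, 210 mm long, 0.65 to 0.95 kg, lying on the bench right of the rest; the thickest bar on the bench. Origin at the middle of its underside; y along the bar, z up as it starts. It does not roll.
- bar_mid (a point): Centre of that bar, axes as the bar (y along it). Lying in place it is 12.5 mm from seat along seat's x and 12.5 mm along seat's z. It does not slide down the slope of itself, so it must be brought down to the ledge.
- carton: Brown cardboard box 63 x 89 x 61 mm, bystander left of the rest; origin at the middle of its underside.
- calc: Calculator 128 x 78 x 15 mm, bystander right of the rest; origin at the middle of its underside.
- measure: Tape measure 60 x 70 x 36 mm, bystander in front and right of the rest; origin at the middle of its underside.
- roller: Black roller, 33 mm diameter, 38 mm high, standing right of the rest, bystander; origin at the middle of its underside.
- lever_pad (a point): Middle of the outer (downslope) face of the lever plate, 42 mm out of the face; moves with the lever: 31 mm downslope of grip at rest, about 20 mm when squeezed. Both plates stand upright to the face, are 60 mm wide across the slope and 6 mm thick, and end 60 mm out of the face.

How it is judged:
On the way, in this order (a step that is already met when the one before it is completed fails the run):
1. the release lever is squeezed clear of the rack while the ledge is still below the top notch (value of joint lever above 0.19 rad and value of joint ledge below 0.08 m), for 0.2 s.
2. the ledge is locked in the top notch with the lever let go, the bar not yet on it (value of joint ledge between 0.086 and 0.097 m and value of joint lever below 0.04 rad and distance between bar_mid and seat above 0.08 m), for 0.3 s.
At the end, for the whole second after the job is handed in: Ledge locked in the top notch (joint 0.086 to 0.097 m, lever below 0.04 rad), bar at rest across the face: centre within 5.5 mm of its seated place along the slope and out of the face, within 30 mm of the middle across, parallel to the ledge within 0.08 rad (value of joint ledge between 0.086 and 0.097 m and value of joint lever below 0.04 rad and x of bar_mid in the frame of seat between 0.007 and 0.018 m and z of bar_mid in the frame of seat between 0.007 and 0.018 m and y of bar_mid in the frame of seat between -0.03 and 0.03 m and angle between the y axis of bar_mid and the y axis of seat, either way round below 0.08 rad and linear speed of bar below 0.02 m/s); the robot touches nothing.
It fails at once if a bystander is moved by more than 40 mm (distance of any of carton, calc, measure, roller from where it was at the start of the episode above 0.04 m).
It also fails if it takes over 59 s, if anything falls off the work surface, if the arm or the gripper's body presses on something with over 40 N, if the wrist force passes 120 N, or if a joint passes its speed limit or range.

## Robot

A 7-joint arm with a two-finger parallel gripper is mounted at the origin on a cart in front of the work surface, level with it; the furniture and walls round the work are solid. World frame = base frame: x ahead of the robot, y to its left, z up, the work surface at z = 0. Lengths are in m, angles in rad, forces in N, time in s.
With the tool pointing down it reaches from about 0.4 to 0.85 m from the base axis. Payload 10.4 kg.
Tool frame: the origin (TCP) lies at the very end of the fingers, on their centre line; the grasp point (between the pads) lies 19 mm behind it; z points along the fingers, x is the direction in which the jaws open and shut, and the axes are right-handed (so a half turn about z gives the same grasp; the last joint's range is limited). The gripper opens to 87 mm and grips with 3 to 60 N. Pads are 19 mm wide; open, the fingers measure 117 mm over their backs; the gripper's body (75 mm by 190 mm) begins 51 mm behind the grasp point.
Start: joints at [-1.252, 0.332, -0.065, 1.46, 0.022, 1.35, -0.088], TCP at [0.209, 0.589, 0.223] pointing down, gripper open.
Joint ranges: [-2.6, 2.6], [-0.5, 2.12], [-1.47, 1.34], [0.16, 2.42], [-1.27, 4.41], [0.06, 2.06], [-2.6, 2.6]. Speed limits (rad/s): [2.22, 2.22, 2.79, 2.79, 3.14, 3.14, 3.14].

## Interface

Orientations are given as a unit quaternion [x, y, z, w].
In Python, from station import bot, optics, order gives the robot as it stands. The module is installed in compiled form; this text tells all that it offers.
- The arm moves only by the tool apply_moves, never from a script. Its argument "series" is a list of rows, each an object with "translation": the shift along the tool's x, y, z in m, a list of three; "dr": the turn, a rotation vector about the tool's x, y, z in rad, a list of three; "jaw": the opening, from 0 (shut) to 1 (fully open). In form: [{"translation": [dx, dy, dz], "dr": [ax, ay, az], "jaw": jaw}, ...]. A call has 1 to 8 rows; each row is the pose to reach, as a shift and turn from the pose commanded when the call began, along the tool's axes at that moment; what a row does not reach only later rows make up. A row lasts 1/12 s, in which the tool goes at most 41.7 mm and 7.16 degrees, less where a joint would pass 70% of its speed; a pose out of reach is approached as far as the arm can. A call with a gripper value outside its range is refused whole. The fingers move at their own pace and stop on an object; "grip_force" is the grip in N (left out, the last holds). Time passes only in rows, so rows that repeat a pose let the fingers close. It gives the time, the measured TCP pose, the force and the opening at its end, in the units of the state.
- bot.get_obs(): the state, without advancing time (a new reading comes with each control period).
- optics.grab_frame(name): name is "scene" or "top" or "wrist"; returns a dict with "color" (400x640x3 uint8, red, green, blue), "fov_y" (degrees; the focal length in pixels is half the picture's height over the tangent of half this angle, whatever the lens; pixels are square), "cx", "cy" (the principal point, pixels), "k1" (the pictures are not rectified: a ray, as slopes to the right and down, at radius r is drawn at 1 + k1 r^2 times it, then the intrinsics apply), "pose" (4x4, takes a point from camera to world coordinates). Camera axes: x right, y up, looking along -z (the intrinsics and any distortion apply to the point x, -y, -z); pixel columns grow to the right and rows downward; lengths in m; the calibration is good to about 2 mm. A picture is of the moment at which its call begins. There is no depth.
- order.sign_off(): hands the job in, once; it reports no verdict.
Trained networks look in the newest picture that a camera, given by its name, has taken for a name from the list of things; names that differ only in an ending like _2 or _b are one class to them, and where a whole thing is asked for, a point or a joint stands for the part that bears it (a point fixed in the world has none). Each returns a list of dicts, best first, with "score" (0 to 1); they miss things now and then, are a little off and sometimes report something else, mostly with a low value. They report only what shows in the picture. A call takes as long as a camera call.
- optics.look_for(camera, thing): "location" ([x, y, z] in m, in the coordinates of the camera as it stood for that picture, good to about 4 mm: the middle of the surface that is visible of it).
- optics.trace(camera, thing): "region" (400x640 bool, what is visible of it).
The state is a dict: "time_s": time; "q": joint angles; "qvel": joint speeds; "tau": joint torques, N m; "tool_pos": TCP position; "tcp_rot": TCP orientation; "contact_force": force on the tool from outside, world axes, zero at the start; "torque": the same for the moment, N m; "gripper_width": opening from 0.0 (shut) to 1.0 (fully open).
Only numpy, scipy, OpenCV 4.12 (cv2) and the standard library are available. Lean on these libraries where they do the work, as an engineer would, in place of code of your own. Each camera call takes 0.05 s, during which the arm holds its last target.

## Working session

There is one attempt and no reset: what is moved stays moved. The work goes in short steps, Python scripts to look and compute and a tool call to move; the robot and the scene stay as the last step left them, time stands still between calls to the robot, and variables do not carry over. Pictures are saved under pics/ and viewed, and the job is handed in when it is done.

Besides the shell and the picture viewer there is one more tool, called as name(argument=value, ...), one argument or row to a line, values as JSON. apply_moves: Moves the arm, as the interface text tells. Its arguments: {"type":"object","properties":{"series":{"type":"array"},"grip_force":{"type":"number"}},"required":["series"]}

```bash
mkdir -p pics; cat > h.py <<'E'
import numpy as np, cv2
from station import bot, optics, order
from scipy.spatial.transform import Rotation as R
def grab(n,f=None):
    d=optics.grab_frame(n)
    if f: cv2.imwrite('pics/'+f,d['color'][:,:,::-1])
    return d
def foc(d): return 200/np.tan(np.radians(d['fov_y'])/2)
def w(d,p): return (d['pose']@np.r_[p,1])[:3]
def proj(d,P):
    P=np.atleast_2d(P); c=(np.linalg.inv(d['pose'])@np.c_[P,np.ones(len(P))].T).T
    u=c[:,0]/-c[:,2]; v=-c[:,1]/-c[:,2]; r2=u*u+v*v; s=1+d['k1']*r2
    return np.c_[d['cx']+foc(d)*u*s, d['cy']+foc(d)*v*s]
def ray(d,px):
    f=foc(d); x=(px[0]-d['cx'])/f; y=(px[1]-d['cy'])/f; u,v=x,y
    for _ in range(20):
        s=1+d['k1']*(u*u+v*v); u,v=x/s,y/s
    return d['pose'][:3,3], d['pose'][:3,:3]@np.array([u,-v,-1])
def onz(d,px,z):
    o,r=ray(d,px); return o+r*(z-o[2])/r[2]
E
python3 - <<'E'
from h import *
print(bot.get_obs())
for c in ['scene','top','wrist']:
    d=grab(c,c+'0.png'); print(c,d['fov_y'],d['cx'],d['cy'],d['k1'],d['pose'].round(3).tolist())
    for t in ['rest','ledge','lever','seat','grip','lever_pad','bar','bar_mid','carton','calc','measure','roller']:
        L=optics.look_for(c,t)
        print(t,[(round(l['score'],2),w(d,l['location']).round(3).tolist()) for l in L[:3]])
E
```

```text
{'time_s': 0.0, 'q': array([-1.25156706,  0.3328568 , -0.06468768,  1.4609636 ,  0.02156665,
        1.34988875, -0.08851085]), 'qvel': array([-9.81217742e-04, -5.05995438e-04,  7.68923350e-05, -1.84835062e-04,
        8.01716390e-04,  1.23689669e-03,  2.50120113e-04]), 'tau': array([ 8.62954912e-04, -6.23271775e+01,  2.53388128e-02, -3.89893270e+01,
       -6.12460845e-02,  3.97165271e-02,  1.81438804e-04]), 'tool_pos': array([0.20937675, 0.58846651, 0.22175267]), 'tcp_rot': array([ 8.17073524e-01,  5.76533044e-01, -5.69935561e-04,  4.25679643e-04]), 'contact_force': array([ 0.47844561, -0.27835767,  0.53247373]), 'torque': array([-0.0218337 ,  0.00770126,  0.05469982]), 'gripper_width': 0.998345083065708}
scene 56.08280726723616 324.30153752602604 203.88895756344922 -0.025020287381944954 [[0.781, 0.363, -0.508, 0.077], [-0.624, 0.461, -0.631, -0.554], [0.006, 0.81, 0.586, 0.626], [0.0, 0.0, 0.0, 1.0]]
rest [(0.64, [0.595, -0.025, 0.077])]
ledge [(0.76, [0.56, 0.003, 0.075]), (0.55, [0.597, -0.02, 0.079])]
lever [(0.74, [0.511, 0.022, 0.06])]
seat [(0.74, [0.555, 0.002, 0.077])]
gri
[... 798 characters left out ...]
57, 0.018, 0.084])]
lever_pad [(0.61, [0.516, 0.022, 0.081]), (0.29, [0.557, 0.017, 0.084])]
bar [(0.84, [0.49, -0.312, 0.021]), (0.67, [0.557, 0.015, 0.084])]
bar_mid [(0.91, [0.496, -0.31, 0.022])]
carton [(0.73, [0.557, 0.327, 0.058]), (0.49, [0.696, -0.236, 0.014])]
calc []
measure [(0.67, [0.377, -0.16, 0.031]), (0.43, [0.597, -0.216, 0.036])]
roller [(0.61, [0.593, -0.21, 0.039])]
wrist 66.42276880364264 321.49941121125426 196.65130799044258 -0.005888335448052492 [[0.336, -0.899, -0.279, 0.132], [0.942, 0.321, 0.1, 0.616], [-0.001, -0.296, 0.955, 0.384], [0.0, 0.0, 0.0, 1.0]]
rest []
ledge []
lever []
seat []
grip []
lever_pad []
bar []
bar_mid []
carton []
calc []
measure []
roller []
```

View pics/scene0.png

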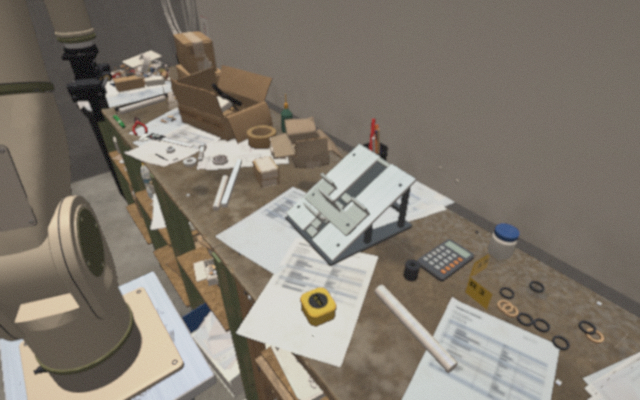

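View pics/top0.png

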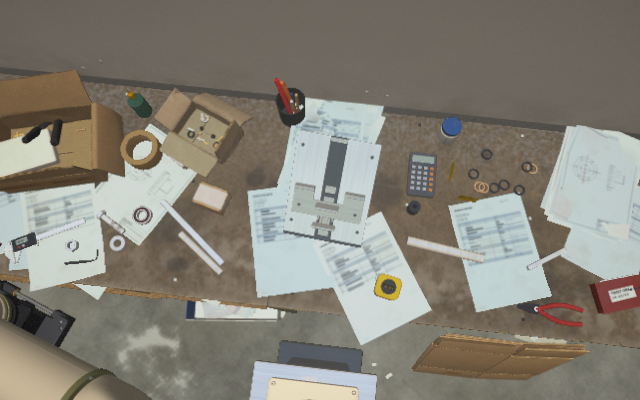

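```bash
python3 - <<'E'
from h import *
print(bot.get_obs()['time_s'])
a=cv2.imread('pics/top0.png')[120:255,270:400]; cv2.imwrite('pics/tz.png',cv2.resize(a,None,fx=5,fy=4.4*5/4.4*0.88,interpolation=cv2.INTER_CUBIC))
a=cv2.imread('pics/scene0.png')[140:265,280:420]; cv2.imwrite('pics/sz.png',cv2.resize(a,None,fx=4.5,fy=4.5,interpolation=cv2.INTER_CUBIC))
a=cv2.imread('pics/top0.png')[225:275,395:495]; cv2.imwrite('pics/bz.png',cv2.resize(a,None,fx=8,fy=8,interpolation=cv2.INTER_CUBIC))
E
```

```text
1.95
```

View pics/tz.png

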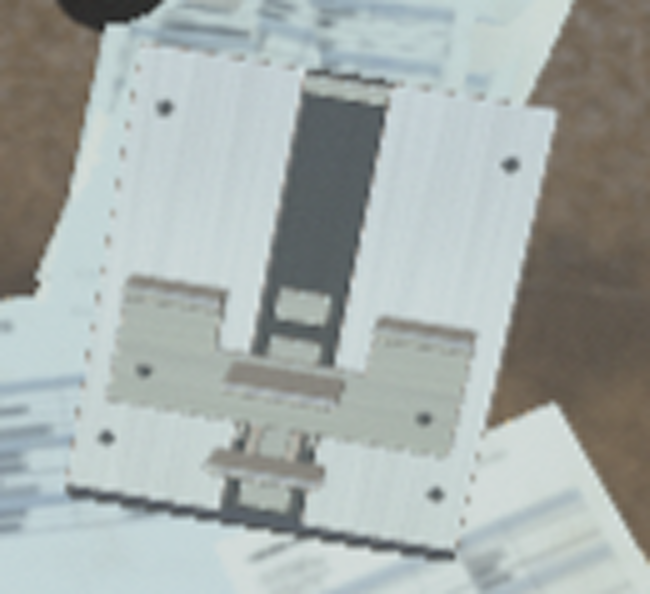

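View pics/sz.png

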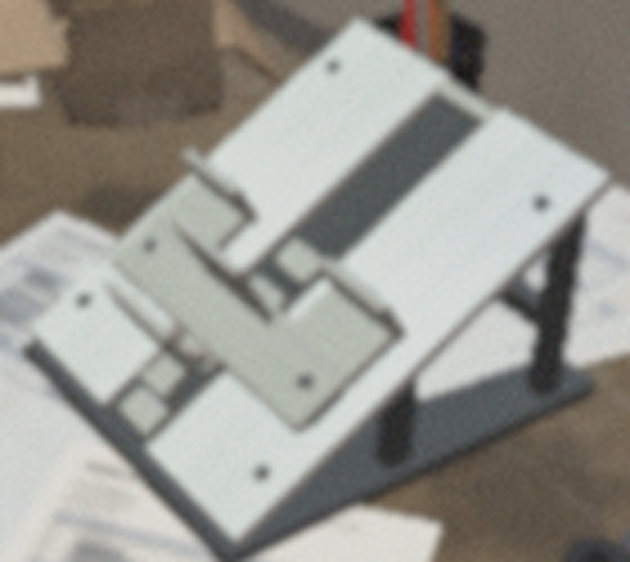

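View pics/bz.png

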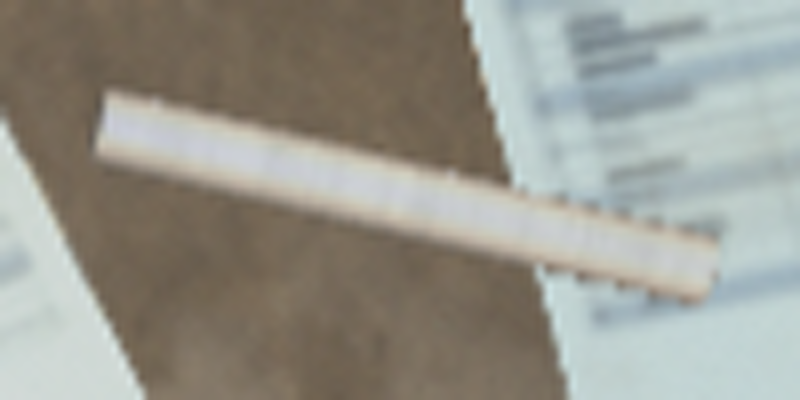

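```bash
cat > fit.py <<'E'
from h import *
import pickle
from scipy.optimize import least_squares
T,S=pickle.load(open('cams.pkl','rb'))
f=lambda L,a,b,o: np.array([(x/a+o[0],y/b+o[1]) for x,y in L])
# order FL FR BR BL
tp=f([(70,487),(455,553),(555,112),(140,45)],5,4.4,(270,120))
sp=f([(35,335),(235,545),(608,180),(360,20)],4.5,4.5,(280,140))
def pts(p):
    x,y,yaw,z0,L=p; ex=np.array([np.cos(yaw),np.sin(yaw),0]); ey=np.array([-np.sin(yaw),np.cos(yaw),0])
    u=ex*np.cos(np.pi/6)+np.array([0,0,.5]); n=np.cross(u,ey); o=np.array([x,y,z0])
    return o,u,ey,n,L
def corners(p):
    o,u,ey,n,L=pts(p); return np.array([o+.108*ey,o-.108*ey,o-.108*ey+L*u,o+.108*ey+L*u])
def res(p,off=None): return np.r_[(proj(T,corners(p))-tp).ravel(),(proj(S,corners(p))-sp).ravel()]
if __name__=='__main__':
    r=least_squares(res,[.48,.01,0,.02,.275]); print(r.x.round(4)); print(r.fun.round(1))
    np.save('rest.npy',r.x)
    o,u,ey,n,L=pts(r.x); print(o,u,ey,n)
    # seat corner estimate
    im=[cv2.imread('pics/top0.png'),cv2.imread('pics/scene0.png')]
    def tabs(s):
        P=[]
        for sg in (1,-1):
            for y in (.040,.092):
                for z in (0,.032):
                    for x in (0,-.008): P.append(o+u*(s+x)+ey*sg*y+n*z)
        # plates
        for x0 in (-.065+.019,-.065+.025,-.065-.031,-.065-.025):
            for y in (-.03,.03): P.append(o+u*(s+x0)+ey*y+n*.060)
        return np.array(P)
    import sys
    s=float(sys.argv[1])
    for d,i,nm,c in ((T,im[0],'t',(120,255,270,400)),(S,im[1],'s',(140,265,280,420))):
        z=cv2.resize(i[c[0]:c[1],c[2]:c[3]],None,fx=4.4,fy=4.4,interpolation=cv2.INTER_CUBIC)
        for k,q in enumerate(proj(d,np.r_[tabs(s),corners(r.x)])):
            col=(0,0,255) if k<16 else (255,0,0) if k<24 else (0,160,0)
            cv2.circle(z,(int((q[0]+.5-c[2])*4.4),int((q[1]+.5-c[0])*4.4)),2,col,-1)
        cv2.imwrite(f'pics/ov_{nm}_{sys.argv[1]}.png',z)
E
python3 - <<'E'
from h import *
import pickle
pickle.dump((optics.grab_frame('top'),optics.grab_frame('scene')),open('cams.pkl','wb'))
E
python3 fit.py 0.125
```

```text
[ 0.4886  0.022  -0.0808  0.0159  0.2747]
[-0.9 -0.6  0.3 -0.5  0.5  0.   0.2 -0.1 -1.6 -0.6  0.4  0.6  1.   0.1
 -0.7  0.5]
[0.48856437 0.02202709 0.01586786] [ 0.86319883 -0.06991264  0.5       ] [0.08072816 0.99673616 0.        ] [-0.49836808  0.04036408  0.8660254 ]
```

```bash
cd pics; python3 -c "
import cv2,numpy as np
a=cv2.imread('ov_t_0.125.png');b=cv2.imread('ov_s_0.125.png');print(a.shape,b.shape)"
```

```text
(594, 572, 3) (550, 616, 3)
```

View pics/ov_t_0.125.png

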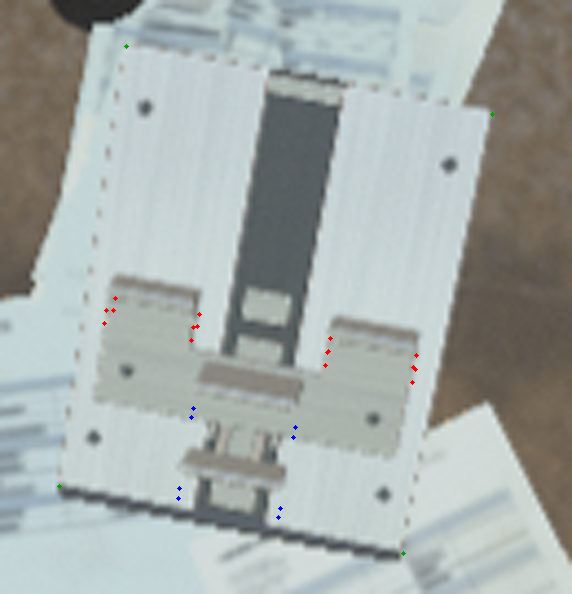

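View pics/ov_s_0.125.png

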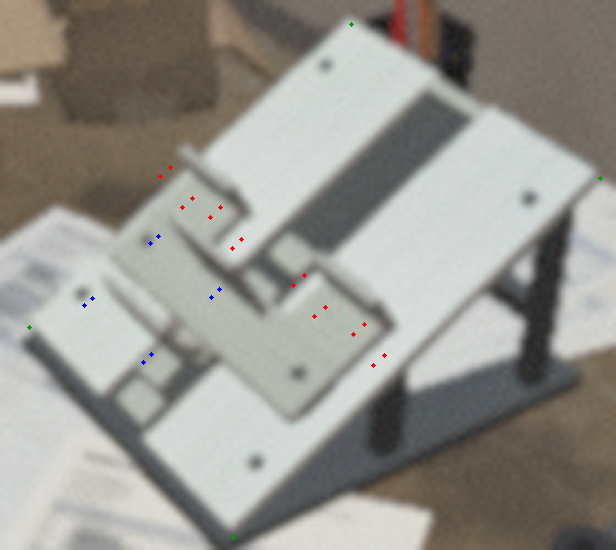

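```bash
python3 fit.py 0.138 >/dev/null; cd pics; python3 -c "
import cv2,numpy as np
a=cv2.imread('ov_t_0.138.png')[230:530,50:430];b=cv2.imread('ov_s_0.138.png')[130:430,30:400]
cv2.imwrite('ov2.png',np.hstack([a,b]))"
```

```text
(no output)
```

View pics/ov2.png

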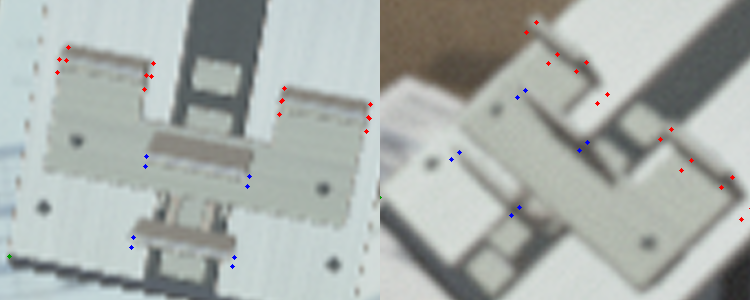

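```bash
cat >> h.py <<'E'
def geo():
    p=np.load('rest.npy'); x,y,yaw,z0,L=p
    ex=np.array([np.cos(yaw),np.sin(yaw),0]); ey=np.array([-np.sin(yaw),np.cos(yaw),0])
    u=ex*np.cos(np.pi/6)+np.array([0,0,.5]); return np.array([x,y,z0]),u,ey,np.cross(u,ey)
def rel(pt,Rt):
    s=bot.get_obs(); Rc=R.from_quat(s['tcp_rot']).as_matrix()
    print('t',round(s['time_s'],2),'tcp',s['tool_pos'].round(4),'F',s['contact_force'].round(1),'w',round(s['gripper_width'],3))
    print('trans',(Rc.T@(pt-s['tool_pos'])).round(4),'dr',R.from_matrix(Rc.T@Rt).as_rotvec().round(4))
E
python3 - <<'E'
from h import *
o,u,ey,n=geo(); s=.138
seat=o+s*u; grip=seat-.065*u+.045*n; Rt=np.c_[u,np.cross(-n,u),-n]
print('seat',seat,'grip',grip)
tcp=grip+.0025*u-.019*n
print('final',tcp); rel(tcp+.1*n,Rt)
import pickle; T,S=pickle.load(open('cams.pkl','rb'))
# bar ends
for px in [(102/8+395,125/8+225),(710/8+395,267/8+225)]: print(onz(T,px,.0225))
E
```

```text
seat [0.60768581 0.01237915 0.08486786] grip [0.52915132 0.01873985 0.091339  ]
final [0.54077831 0.01779815 0.07613452]
t 2.05 tcp [0.2095 0.5889 0.2226] F [-0.5 -0.3 -0. ] w 0.999
trans [-0.4399  0.4553  0.0598] dr [-0.3425  0.4458  1.2779]
[ 0.50516164 -0.20870374  0.0225    ]
[ 0.4799185  -0.41495302  0.0225    ]
```

apply_moves(
  series=[
    {"translation": [-0.44,0.455,0.06],"dr": [-0.3425,0.4458,1.278],"jaw": 1},
    {"translation": [-0.44,0.455,0.06],"dr": [-0.3425,0.4458,1.278],"jaw": 1},
    {"translation": [-0.44,0.455,0.06],"dr": [-0.3425,0.4458,1.278],"jaw": 1},
    {"translation": [-0.44,0.455,0.06],"dr": [-0.3425,0.4458,1.278],"jaw": 1},
    {"translation": [-0.44,0.455,0.06],"dr": [-0.3425,0.4458,1.278],"jaw": 1},
    {"translation": [-0.44,0.455,0.06],"dr": [-0.3425,0.4458,1.278],"jaw": 1},
    {"translation": [-0.44,0.455,0.06],"dr": [-0.3425,0.4458,1.278],"jaw": 1},
    {"translation": [-0.44,0.455,0.06],"dr": [-0.3425,0.4458,1.278],"jaw": 1},
  ],
  grip_force=25,
)

```text
time_s: 2.72
tool_pos: [0.3574, 0.2897, 0.1912]
tcp_rot: [0.97, 0.145, 0.194, 0.007]
contact_force: [1.2, -0.7, 0.2]
gripper_width: 1.001
```

```bash
cat > tgt.py <<'E'
from h import *
import sys
o,u,ey,n=geo()
s,du,dy,dn=map(float,sys.argv[1:5])
Rt=np.c_[u,np.cross(-n,u),-n]
rel(o+s*u-.065*u+.045*n+(.0025+du)*u+dy*ey+(-.019+dn)*n,Rt)
E
python3 tgt.py .138 0 0 .1
```

```text
t 2.72 tcp [0.3574 0.2897 0.1912] F [ 1.2 -0.7  0.2] w 1.001
trans [0.0313 0.2917 0.0656] dr [-0.0968  0.1242  0.3568]
```

apply_moves(
  series=[
    {"translation": [0.031,0.292,0.066],"dr": [-0.097,0.124,0.357],"jaw": 1},
    {"translation": [0.031,0.292,0.066],"dr": [-0.097,0.124,0.357],"jaw": 1},
    {"translation": [0.031,0.292,0.066],"dr": [-0.097,0.124,0.357],"jaw": 1},
    {"translation": [0.031,0.292,0.066],"dr": [-0.097,0.124,0.357],"jaw": 1},
    {"translation": [0.031,0.292,0.066],"dr": [-0.097,0.124,0.357],"jaw": 1},
    {"translation": [0.031,0.292,0.066],"dr": [-0.097,0.124,0.357],"jaw": 1},
    {"translation": [0.031,0.292,0.066],"dr": [-0.097,0.124,0.357],"jaw": 1},
    {"translation": [0.031,0.292,0.066],"dr": [-0.097,0.124,0.357],"jaw": 1},
  ],
)

```text
time_s: 3.38
tool_pos: [0.493, 0.0182, 0.1625]
tcp_rot: [0.965, -0.04, 0.258, 0.012]
contact_force: [-0.9, 0.4, 0.3]
gripper_width: 1.0
```

```bash
python3 tgt.py .138 0 0 .1; python3 - <<'E'
from h import *
o,u,ey,n=geo()
d=grab('wrist'); i=d['color'][:,:,::-1].copy(); s=.138
for x0,y,z in [(0,.04,0),(0,.04,.032),(0,.092,.032),(0,-.04,0),(0,-.04,.032),(0,-.092,.032),(-.04,.03,.06),(-.04,-.03,.06),(-.046,.03,.06),(-.046,-.03,.06),(-.096,.03,.06),(-.096,-.03,.06),(-.09,.03,.06),(-.09,-.03,.06)]:
    q=proj(d,o+(s+x0)*u+y*ey+z*n)[0]; cv2.circle(i,(int(q[0]),int(q[1])),2,(0,0,255),-1)
cv2.imwrite('pics/w1.png',i)
for t in ['grip','lever_pad','seat']:
    print(t,[(round(l['score'],2),w(d,l['location']).round(3)) for l in optics.look_for('wrist',t)[:2]])
E
```

```text
t 3.38 tcp [0.493  0.0182 0.1625] F [-0.9  0.4  0.3] w 1.0
trans [-0.0019 -0.0035 -0.0014] dr [ 0.0025  0.0021 -0.0004]
grip [(0.98, array([0.554, 0.034, 0.08 ]))]
lever_pad [(0.65, array([0.506, 0.024, 0.076]))]
seat [(0.82, array([0.554, 0.034, 0.074])), (0.39, array([ 0.672, -0.23 ,  0.007]))]
```

View pics/w1.png

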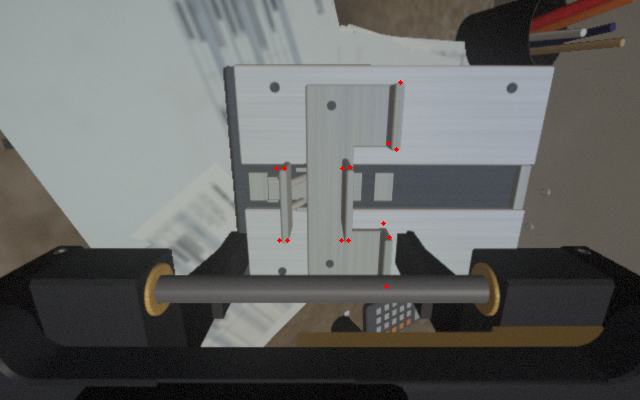

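apply_moves(
  series=[
    {"translation": [-0.001,-0.003,0.035],"dr": [0,0,0],"jaw": 1},
    {"translation": [-0.001,-0.003,0.065],"dr": [0,0,0],"jaw": 1},
    {"translation": [-0.001,-0.003,0.085],"dr": [0,0,0],"jaw": 1},
    {"translation": [-0.001,-0.003,0.099],"dr": [0,0,0],"jaw": 1},
    {"translation": [-0.001,-0.003,0.099],"dr": [0,0,0],"jaw": 1},
    {"translation": [-0.001,-0.003,0.099],"dr": [0,0,0],"jaw": 1},
  ],
)

```text
time_s: 4.08
tool_pos: [0.5396, 0.0242, 0.0757]
tcp_rot: [0.966, -0.035, 0.257, 0.012]
contact_force: [-0.3, 1.0, -0.1]
gripper_width: 1.0
```

```bash
python3 tgt.py .138 0 0 0; python3 - <<'E'
from h import *
grab('wrist','w2.png');
E
```

```text
t 4.08 tcp [0.5396 0.0242 0.0757] F [-0.3  1.  -0.1] w 1.0
trans [0.0017 0.0063 0.0005] dr [0.0003 0.0039 0.008 ]
```

View pics/w2.png

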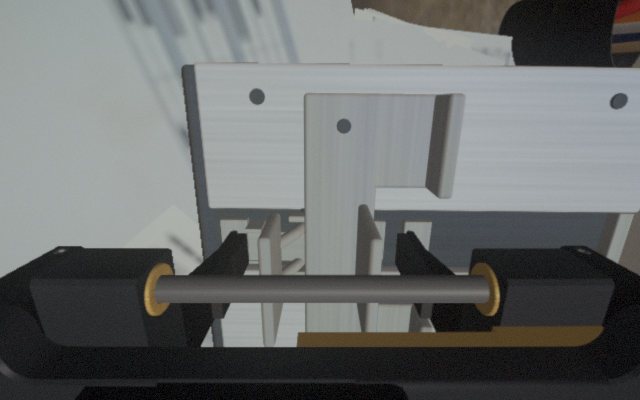

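apply_moves(
  series=[
    {"translation": [0.003,0.006,0],"dr": [0,0,0.008],"jaw": 0.8},
    {"translation": [0.003,0.006,0],"dr": [0,0,0.008],"jaw": 0.7},
    {"translation": [0.003,0.006,0],"dr": [0,0,0.008],"jaw": 0.6},
    {"translation": [0.003,0.006,0],"dr": [0,0,0.008],"jaw": 0.4},
    {"translation": [0.003,0.006,0],"dr": [0,0,0.008],"jaw": 0.4},
    {"translation": [0.003,0.006,0],"dr": [0,0,0.008],"jaw": 0.4},
    {"translation": [0.003,0.006,0],"dr": [0,0,0.008],"jaw": 0.4},
    {"translation": [0.003,0.006,0],"dr": [0,0,0.008],"jaw": 0.4},
  ],
  grip_force=25,
)

```text
time_s: 4.8
tool_pos: [0.5417, 0.0171, 0.0773]
tcp_rot: [0.966, -0.04, 0.257, 0.01]
contact_force: [-3.6, 0.6, 0.2]
gripper_width: 0.541
```

```bash
python3 tgt.py .138 0 0 0; python3 - <<'E'
from h import *
grab('wrist','w3.png');
E
```

```text
t 4.8 tcp [0.5417 0.0171 0.0773] F [-3.6  0.6  0.2] w 0.541
trans [-0.0014 -0.0007  0.0005] dr [ 0.0001  0.0034 -0.0021]
```

View pics/w3.png

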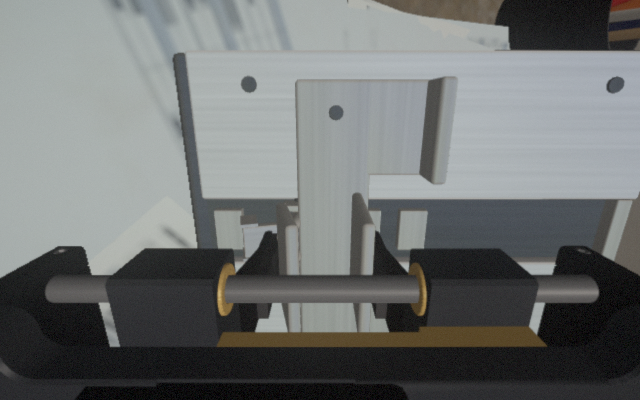

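apply_moves(
  series=[
    {"translation": [0,0,0],"dr": [0,0,0],"jaw": 0.3},
    {"translation": [0,0,0],"dr": [0,0,0],"jaw": 0.3},
    {"translation": [0,0,0],"dr": [0,0,0],"jaw": 0.3},
    {"translation": [0,0,0],"dr": [0,0,0],"jaw": 0.3},
  ],
  grip_force=28,
)

```text
time_s: 5.18
tool_pos: [0.5417, 0.017, 0.0773]
tcp_rot: [0.966, -0.04, 0.257, 0.01]
contact_force: [-6.7, 0.8, 1.7]
gripper_width: 0.54
```

apply_moves(
  series=[
    {"translation": [0.006,0,0],"dr": [0,0,0],"jaw": 0.3},
    {"translation": [0.012,0,0],"dr": [0,0,0],"jaw": 0.3},
    {"translation": [0.018,0,0],"dr": [0,0,0],"jaw": 0.3},
    {"translation": [0.024,0,0],"dr": [0,0,0],"jaw": 0.3},
    {"translation": [0.03,0,0],"dr": [0,0,0],"jaw": 0.3},
    {"translation": [0.036,0,0],"dr": [0,0,0],"jaw": 0.3},
    {"translation": [0.042,0,0],"dr": [0,0,0],"jaw": 0.3},
    {"translation": [0.042,0,0],"dr": [0,0,0],"jaw": 0.3},
  ],
)

```text
time_s: 5.85
tool_pos: [0.5787, 0.0139, 0.0987]
tcp_rot: [0.965, -0.04, 0.257, 0.01]
contact_force: [-5.3, -0.7, 4.0]
gripper_width: 0.542
```

```bash
python3 tgt.py .138 0 0 0; python3 - <<'E'
from h import *
grab('wrist','w4.png');
E
```

```text
t 5.85 tcp [0.5787 0.0139 0.0987] F [-5.3 -0.7  4. ] w 0.542
trans [-0.0443 -0.0007  0.0007] dr [ 0.0001  0.0032 -0.0022]
```

View pics/w4.png

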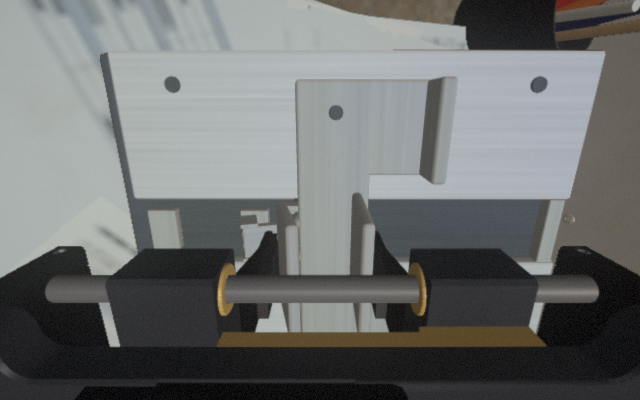

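apply_moves(
  series=[
    {"translation": [0.005,0,0],"dr": [0,0,0],"jaw": 0.3},
    {"translation": [0.01,0,0],"dr": [0,0,0],"jaw": 0.3},
    {"translation": [0.015,0,0],"dr": [0,0,0],"jaw": 0.3},
    {"translation": [0.02,0,0],"dr": [0,0,0],"jaw": 0.3},
    {"translation": [0.022,0,0],"dr": [0,0,0],"jaw": 0.3},
    {"translation": [0.022,0,0],"dr": [0,0,0],"jaw": 0.3},
  ],
)

```text
time_s: 6.4
tool_pos: [0.5973, 0.0124, 0.1095]
tcp_rot: [0.966, -0.04, 0.257, 0.01]
contact_force: [-9.9, 0.7, 6.8]
gripper_width: 0.543
```

apply_moves(
  series=[
    {"translation": [0.002,0,0],"dr": [0,0,0],"jaw": 0.3},
    {"translation": [0.004,0,0],"dr": [0,0,0],"jaw": 0.3},
    {"translation": [0.006,0,0],"dr": [0,0,0],"jaw": 0.3},
    {"translation": [0.006,0,0],"dr": [0,0,0],"jaw": 0.3},
  ],
)

```text
time_s: 6.73
tool_pos: [0.6022, 0.012, 0.1123]
tcp_rot: [0.966, -0.04, 0.257, 0.01]
contact_force: [-11.2, 1.3, 8.2]
gripper_width: 0.54
```

```bash
python3 tgt.py .138 0 0 0; python3 - <<'E'
from h import *
grab('wrist','w5.png'); grab('scene','s5.png')
a=cv2.imread('pics/s5.png')[100:300,250:450]; cv2.imwrite('pics/s5z.png',cv2.resize(a,None,fx=3,fy=3))
E
```

```text
t 6.73 tcp [0.6022 0.012  0.1123] F [-11.2   1.3   8.2] w 0.54
trans [-0.0715 -0.0007  0.0008] dr [-0.      0.004  -0.0023]
```

View pics/w5.png

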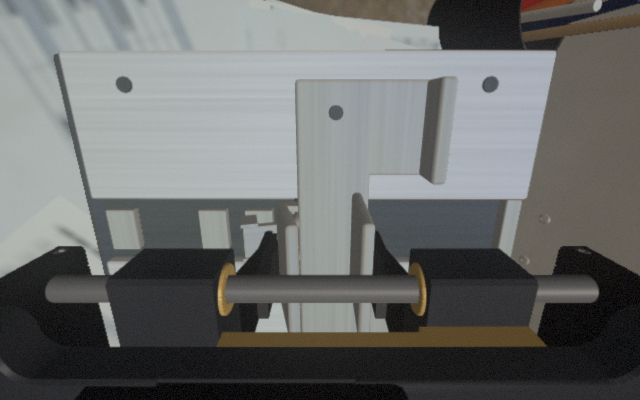

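View pics/s5z.png

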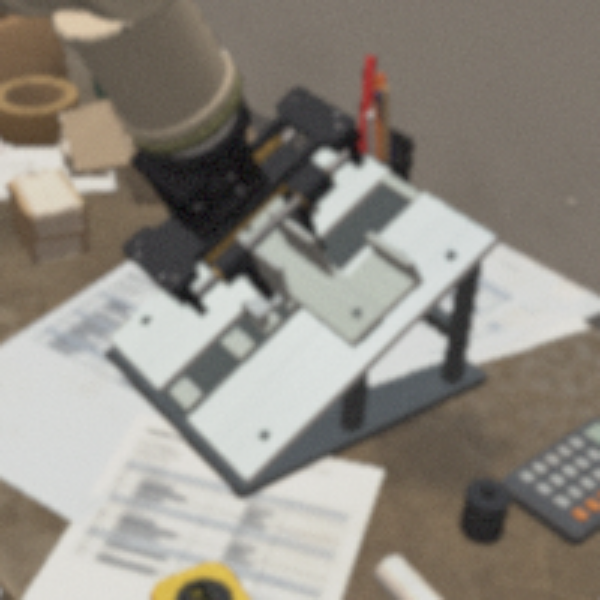

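apply_moves(
  series=[
    {"translation": [0.002,0,0],"dr": [0,0,0],"jaw": 0.3},
    {"translation": [0.004,0,0],"dr": [0,0,0],"jaw": 0.3},
    {"translation": [0.006,0,0],"dr": [0,0,0],"jaw": 0.3},
    {"translation": [0.006,0,0],"dr": [0,0,0],"jaw": 0.3},
  ],
)

```text
time_s: 7.17
tool_pos: [0.6074, 0.0115, 0.1153]
tcp_rot: [0.966, -0.04, 0.257, 0.01]
contact_force: [-11.7, 0.1, 8.5]
gripper_width: 0.543
```

```bash
python3 tgt.py .138 0 0 0
```

```text
t 7.17 tcp [0.6074 0.0115 0.1153] F [-11.7   0.1   8.5] w 0.543
trans [-0.0775 -0.0007  0.0008] dr [-0.      0.0041 -0.0023]
```

apply_moves(
  series=[
    {"translation": [0.002,0,0],"dr": [0,0,0],"jaw": 0.3},
    {"translation": [0.004,0,0],"dr": [0,0,0],"jaw": 0.3},
    {"translation": [0.006,0,0],"dr": [0,0,0],"jaw": 0.3},
    {"translation": [0.006,0,0],"dr": [0,0,0],"jaw": 0.3},
  ],
)

```text
time_s: 7.5
tool_pos: [0.6126, 0.0111, 0.1184]
tcp_rot: [0.966, -0.04, 0.257, 0.01]
contact_force: [-11.5, 0.3, 7.9]
gripper_width: 0.54
```

```bash
python3 tgt.py .138 0 0 0
```

```text
t 7.5 tcp [0.6126 0.0111 0.1184] F [-11.5   0.3   7.9] w 0.54
trans [-0.0836 -0.0007  0.0008] dr [-0.0001  0.004  -0.0024]
```

apply_moves(
  series=[
    {"translation": [0.002,0,0],"dr": [0,0,0],"jaw": 0.3},
    {"translation": [0.004,0,0],"dr": [0,0,0],"jaw": 0.3},
    {"translation": [0.006,0,0],"dr": [0,0,0],"jaw": 0.3},
    {"translation": [0.006,0,0],"dr": [0,0,0],"jaw": 0.3},
  ],
)

```text
time_s: 7.83
tool_pos: [0.6178, 0.0106, 0.1214]
tcp_rot: [0.966, -0.04, 0.257, 0.01]
contact_force: [-12.5, 0.0, 8.1]
gripper_width: 0.539
```

```bash
python3 tgt.py .138 0 0 0; python3 - <<'E'
from h import *
grab('wrist','w6.png')
E
```

```text
t 7.83 tcp [0.6178 0.0106 0.1214] F [-12.5   0.    8.1] w 0.539
trans [-0.0896 -0.0007  0.0009] dr [-0.0001  0.0039 -0.0024]
```

View pics/w6.png

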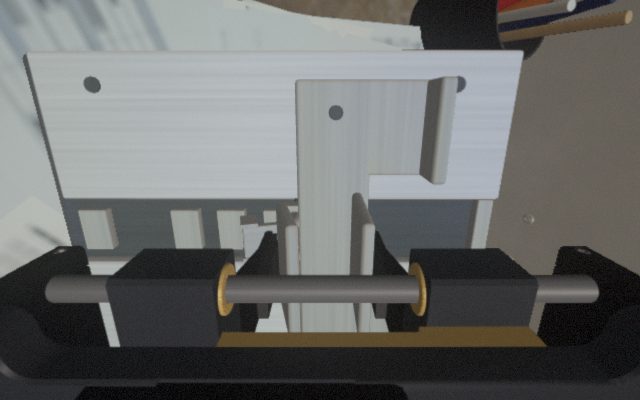

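apply_moves(
  series=[
    {"translation": [0.002,0,0],"dr": [0,0,0],"jaw": 0.3},
    {"translation": [0.004,0,0],"dr": [0,0,0],"jaw": 0.3},
    {"translation": [0.006,0,0],"dr": [0,0,0],"jaw": 0.3},
    {"translation": [0.006,0,0],"dr": [0,0,0],"jaw": 0.3},
  ],
)

```text
time_s: 8.22
tool_pos: [0.623, 0.0103, 0.1244]
tcp_rot: [0.966, -0.04, 0.257, 0.01]
contact_force: [-12.5, 0.5, 8.6]
gripper_width: 0.537
```

```bash
python3 tgt.py .138 0 0 0
```

```text
t 8.22 tcp [0.623  0.0103 0.1244] F [-12.5   0.5   8.6] w 0.537
trans [-0.0957 -0.0006  0.0009] dr [-0.0002  0.0039 -0.0023]
```

apply_moves(
  series=[
    {"translation": [0.002,0,0],"dr": [0,0,0],"jaw": 0.3},
    {"translation": [0.004,0,0],"dr": [0,0,0],"jaw": 0.3},
    {"translation": [0.006,0,0],"dr": [0,0,0],"jaw": 0.3},
    {"translation": [0.006,0,0],"dr": [0,0,0],"jaw": 0.3},
  ],
)

```text
time_s: 8.55
tool_pos: [0.6282, 0.0098, 0.1274]
tcp_rot: [0.966, -0.04, 0.257, 0.01]
contact_force: [-11.5, 0.4, 8.8]
gripper_width: 0.543
```

```bash
python3 tgt.py .138 0 0 0
```

```text
t 8.55 tcp [0.6282 0.0098 0.1274] F [-11.5   0.4   8.8] w 0.543
trans [-0.1017 -0.0007  0.0009] dr [-0.0001  0.004  -0.0023]
```

```bash
python3 - <<'E'
from h import *
grab('wrist','w7.png')
E
```

```text
(no output)
```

View pics/w7.png

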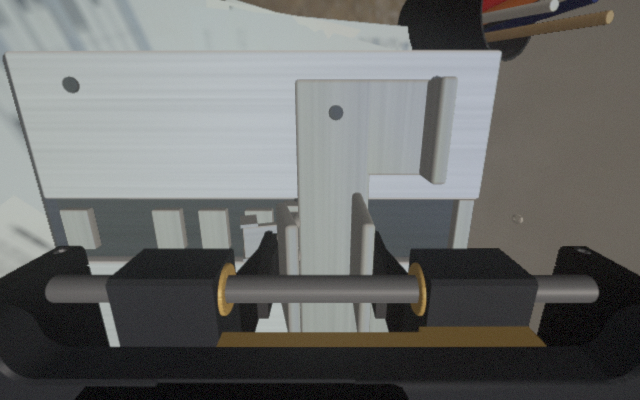

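apply_moves(
  series=[
    {"translation": [0.002,0,0],"dr": [0,0,0],"jaw": 0.3},
    {"translation": [0.003,0,0],"dr": [0,0,0],"jaw": 0.3},
    {"translation": [0.003,0,0],"dr": [0,0,0],"jaw": 0.3},
    {"translation": [0.003,0,0],"dr": [0,0,0],"jaw": 0.3},
  ],
)

```text
time_s: 8.93
tool_pos: [0.6286, 0.0098, 0.1273]
tcp_rot: [0.966, -0.04, 0.254, 0.01]
contact_force: [-26.4, 2.1, 15.8]
gripper_width: 0.538
```

```bash
python3 tgt.py .138 0 0 0
```

```text
t 8.93 tcp [0.6286 0.0098 0.1273] F [-26.4   2.1  15.8] w 0.538
trans [-0.102  -0.0007  0.0011] dr [ 0.0002  0.0086 -0.0021]
```

apply_moves(
  series=[
    {"translation": [-0.004,0,0],"dr": [0,0,0],"jaw": 0.3},
    {"translation": [-0.008,0,0],"dr": [0,0,0],"jaw": 0.3},
    {"translation": [-0.012,0,0],"dr": [0,0,0],"jaw": 0.3},
    {"translation": [-0.012,0,0],"dr": [0,0,0],"jaw": 0.3},
    {"translation": [-0.012,0,0],"dr": [0,0,0],"jaw": 0.3},
  ],
)

```text
time_s: 9.35
tool_pos: [0.6205, 0.0105, 0.1228]
tcp_rot: [0.966, -0.04, 0.257, 0.01]
contact_force: [-6.7, 0.7, 3.6]
gripper_width: 0.543
```

```bash
python3 tgt.py .138 0 0 0
```

```text
t 9.35 tcp [0.6205 0.0105 0.1228] F [-6.7  0.7  3.6] w 0.543
trans [-0.0927 -0.0007  0.0007] dr [-0.0002  0.0032 -0.0022]
```

apply_moves(
  series=[
    {"translation": [-0.001,0,0],"dr": [0,0,0],"jaw": 0.3},
    {"translation": [-0.001,0,0],"dr": [0,0,0],"jaw": 0.3},
    {"translation": [-0.001,0,0],"dr": [0,0,0],"jaw": 0.65},
    {"translation": [-0.001,0,0],"dr": [0,0,0],"jaw": 0.8},
    {"translation": [-0.001,0,0],"dr": [0,0,0],"jaw": 0.9},
    {"translation": [-0.001,0,0],"dr": [0,0,0],"jaw": 0.95},
    {"translation": [-0.001,0,0],"dr": [0,0,0],"jaw": 0.95},
  ],
)

```text
time_s: 9.93
tool_pos: [0.6211, 0.0105, 0.1233]
tcp_rot: [0.965, -0.04, 0.259, 0.01]
contact_force: [-0.3, 0.1, 0.4]
gripper_width: 0.835
```

```bash
python3 tgt.py .138 0 0 0; python3 - <<'E'
from h import *
grab('wrist','w8.png')
E
```

```text
t 9.93 tcp [0.6211 0.0105 0.1233] F [-0.3  0.1  0.4] w 0.835
trans [-0.0934 -0.0006  0.0006] dr [-0.0005  0.0002 -0.0024]
```

View pics/w8.png

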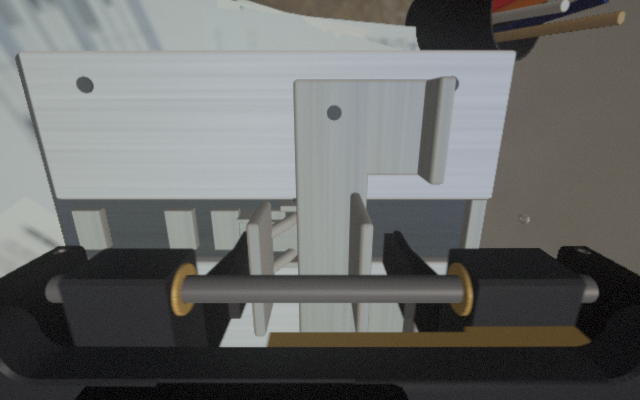

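apply_moves(
  series=[
    {"translation": [0,0,-0.03],"dr": [0,0,0],"jaw": 0.95},
    {"translation": [0,0,-0.06],"dr": [0,0,0],"jaw": 0.95},
    {"translation": [0,0,-0.09],"dr": [0,0,0],"jaw": 0.95},
    {"translation": [0,0,-0.12],"dr": [0,0,0],"jaw": 0.95},
    {"translation": [0,0,-0.12],"dr": [0,0,0],"jaw": 0.95},
  ],
)

```text
time_s: 10.4
tool_pos: [0.5618, 0.0158, 0.233]
tcp_rot: [0.964, -0.041, 0.261, 0.008]
contact_force: [0.3, 0.4, 0.9]
gripper_width: 0.95
```

```bash
python3 - <<'E'
from h import *
o,u,ey,n=geo()
d=grab('wrist'); i=d['color'][:,:,::-1].copy(); s=.138+.092
import sys
for x0,y,z in [(0,.04,0),(0,.04,.032),(0,.092,.032),(0,-.04,0),(0,-.04,.032),(0,-.092,.032),(-.04,.03,.06),(-.04,-.03,.06),(-.046,.03,.06),(-.046,-.03,.06),(-.096,.03,.06),(-.096,-.03,.06),(-.09,.03,.06),(-.09,-.03,.06)]:
    q=proj(d,o+(s+x0)*u+y*ey+z*n)[0]; cv2.circle(i,(int(q[0]),int(q[1])),2,(0,0,255),-1)
cv2.imwrite('pics/w9.png',i)
c=np.array([.4925,-.312,.0125]); yaw=-.122
ex=np.array([np.cos(yaw),np.sin(yaw),0]); Rt=np.c_[ex,np.cross([0,0,-1],ex),[0,0,-1]]
rel(c+np.array([0,0,.15]),Rt)
E
```

```text
t 10.45 tcp [0.5619 0.0159 0.2306] F [ 1.3  1.1 -0.5] w 0.949
trans [-0.0698  0.3329  0.0359] dr [-0.0163 -0.5273  0.0373]
```

View pics/w9.png

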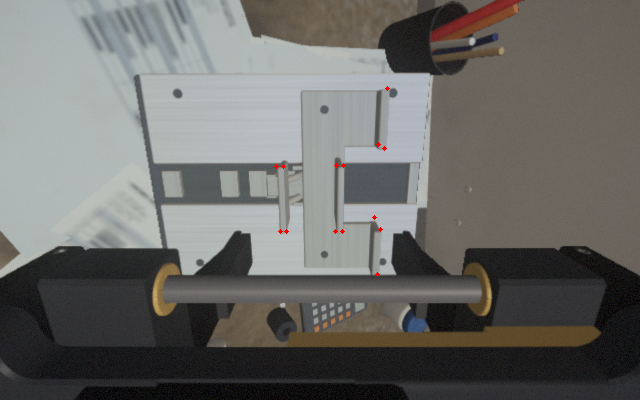

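apply_moves(
  series=[
    {"translation": [-0.07,0.333,0.036],"dr": [-0.016,-0.527,0.037],"jaw": 0.8},
    {"translation": [-0.07,0.333,0.036],"dr": [-0.016,-0.527,0.037],"jaw": 0.8},
    {"translation": [-0.07,0.333,0.036],"dr": [-0.016,-0.527,0.037],"jaw": 0.8},
    {"translation": [-0.07,0.333,0.036],"dr": [-0.016,-0.527,0.037],"jaw": 0.8},
    {"translation": [-0.07,0.333,0.036],"dr": [-0.016,-0.527,0.037],"jaw": 0.8},
    {"translation": [-0.07,0.333,0.036],"dr": [-0.016,-0.527,0.037],"jaw": 0.8},
    {"translation": [-0.07,0.333,0.036],"dr": [-0.016,-0.527,0.037],"jaw": 0.8},
    {"translation": [-0.07,0.333,0.036],"dr": [-0.016,-0.527,0.037],"jaw": 0.8},
  ],
)

```text
time_s: 11.12
tool_pos: [0.4995, -0.2719, 0.1671]
tcp_rot: [0.998, -0.061, -0.004, 0.004]
contact_force: [0.8, -0.3, -0.0]
gripper_width: 0.801
```

```bash
cat > bar.py <<'E'
from h import *
import sys
x,y,yaw,z=map(float,sys.argv[1:5])
ex=np.array([np.cos(yaw),np.sin(yaw),0]); Rt=np.c_[ex,np.cross([0,0,-1],ex),[0,0,-1]]
rel(np.array([x,y,z]),Rt)
E
python3 bar.py .4925 -.312 -.122 .1625
```

```text
t 11.12 tcp [ 0.4995 -0.2719  0.1671] F [ 0.8 -0.3 -0. ] w 0.801
trans [-0.002   0.0406  0.005 ] dr [0.0081 0.007  0.0004]
```

apply_moves(
  series=[
    {"translation": [-0.002,0.02,0.005],"dr": [0.008,0.007,0],"jaw": 0.8},
    {"translation": [-0.002,0.03,0.005],"dr": [0.008,0.007,0],"jaw": 0.8},
    {"translation": [-0.002,0.03,0.005],"dr": [0.008,0.007,0],"jaw": 0.8},
    {"translation": [-0.002,0.03,0.005],"dr": [0.008,0.007,0],"jaw": 0.8},
  ],
)

```text
time_s: 11.45
tool_pos: [0.4938, -0.2994, 0.1632]
tcp_rot: [0.998, -0.062, 0.001, -0.001]
contact_force: [-0.5, -0.3, -0.2]
gripper_width: 0.797
```

```bash
python3 bar.py .4925 -.312 -.122 .1625; python3 - <<'E'
from h import *
for nm in ('wrist','top'):
    d=grab(nm,f'bar_{nm}.png')
    print([(round(l['score'],2),w(d,l['location']).round(3)) for l in optics.look_for(nm,'bar')[:2]])
    L=optics.trace(nm,'bar')
    if L:
        m=L[0]['region'].astype(np.uint8); print(L[0]['score'],m.sum())
        c,(a,b),ang=cv2.minAreaRect(np.argwhere(m)[:,::-1].astype(np.float32)); 
        box=cv2.boxPoints((c,(a,b),ang)); print(box.round(1).tolist())
        P=np.array([onz(d,q,.0125) for q in box]); print(P.round(4).tolist(), onz(d,c,.0125))
E
```

```text
t 11.45 tcp [ 0.4938 -0.2994  0.1632] F [-0.5 -0.3 -0.2] w 0.797
trans [0.0002 0.0127 0.0007] dr [-0.0021 -0.0009 -0.0014]
[(0.63, array([ 0.493, -0.292,  0.021]))]
0.85 4385
[[309.79998779296875, 89.0999984741211], [335.79998779296875, 88.9000015258789], [337.0, 274.0], [311.0, 274.1000061035156]]
[[0.4934, -0.2052, 0.0125], [0.5183, -0.2081, 0.0125], [0.4973, -0.4098, 0.0125], [0.4674, -0.4063, 0.0125]] [ 0.49518543 -0.29810281  0.0125    ]
[(0.67, array([ 0.503, -0.222,  0.021]))]
```

View pics/bar_wrist.png

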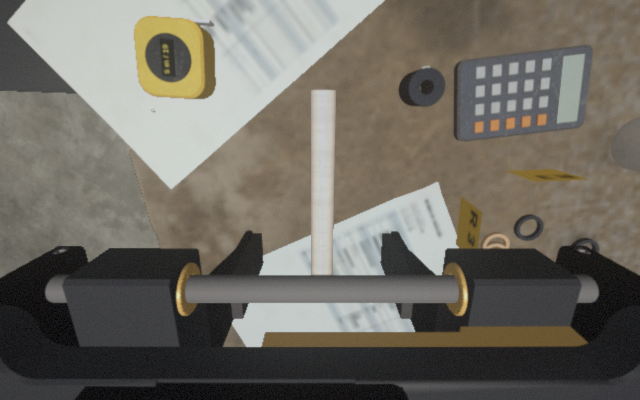

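apply_moves(
  series=[
    {"translation": [0,0.012,0.04],"dr": [-0.002,-0.001,0],"jaw": 0.7},
    {"translation": [0,0.012,0.08],"dr": [-0.002,-0.001,0],"jaw": 0.7},
    {"translation": [0,0.012,0.115],"dr": [-0.002,-0.001,0],"jaw": 0.7},
    {"translation": [0,0.012,0.14],"dr": [-0.002,-0.001,0],"jaw": 0.7},
    {"translation": [0,0.012,0.15],"dr": [-0.002,-0.001,0],"jaw": 0.7},
    {"translation": [0,0.012,0.156],"dr": [-0.002,-0.001,0],"jaw": 0.7},
    {"translation": [0,0.012,0.156],"dr": [-0.002,-0.001,0],"jaw": 0.7},
  ],
)

```text
time_s: 12.33
tool_pos: [0.4928, -0.3101, 0.0077]
tcp_rot: [0.998, -0.061, 0.0, -0.001]
contact_force: [-0.5, 0.0, 1.1]
gripper_width: 0.703
```

```bash
python3 bar.py .493 -.311 -.12 .003
```

```text
t 12.33 tcp [ 0.4928 -0.3101  0.0077] F [-0.5  0.   1.1] w 0.703
trans [0.0003 0.0009 0.0047] dr [-0.0011 -0.0001 -0.0016]
```

apply_moves(
  series=[
    {"translation": [0,0.001,0.002],"dr": [0,0,0],"jaw": 0.7},
    {"translation": [0,0.001,0.004],"dr": [0,0,0],"jaw": 0.5},
    {"translation": [0,0.001,0.004],"dr": [0,0,0],"jaw": 0.2},
    {"translation": [0,0.001,0.004],"dr": [0,0,0],"jaw": 0.1},
    {"translation": [0,0.001,0.004],"dr": [0,0,0],"jaw": 0.1},
    {"translation": [0,0.001,0.004],"dr": [0,0,0],"jaw": 0.1},
    {"translation": [0,0.001,0.004],"dr": [0,0,0],"jaw": 0.1},
    {"translation": [0,0.001,0.004],"dr": [0,0,0],"jaw": 0.1},
  ],
  grip_force=50,
)

```text
time_s: 13.0
tool_pos: [0.4927, -0.3112, 0.0038]
tcp_rot: [0.998, -0.061, 0.0, -0.001]
contact_force: [1.0, 0.5, 1.2]
gripper_width: 0.283
```

apply_moves(
  series=[
    {"translation": [0,0,-0.01],"dr": [0,0,0],"jaw": 0.1},
    {"translation": [0,0,-0.03],"dr": [0,0,0],"jaw": 0.1},
    {"translation": [0,0,-0.05],"dr": [0,0,0],"jaw": 0.1},
    {"translation": [0,0,-0.05],"dr": [0,0,0],"jaw": 0.1},
    {"translation": [0,0,-0.05],"dr": [0,0,0],"jaw": 0.1},
  ],
)

```text
time_s: 13.42
tool_pos: [0.4927, -0.3112, 0.0539]
tcp_rot: [0.998, -0.061, 0.001, -0.001]
contact_force: [0.2, 0.3, -7.7]
gripper_width: 0.285
```

```bash
python3 - <<'E'
from h import *
print(bot.get_obs())
grab('wrist','g1.png')
E
```

```text
{'time_s': 13.4167, 'q': array([-0.23039717,  0.54910034,  0.91843812,  1.79639929, -0.50154625,
        1.04757728,  0.75525148]), 'qvel': array([ 0.00835788,  0.02587581, -0.02655177,  0.02784885, -0.01175565,
       -0.00791204,  0.00635274]), 'tau': array([  0.13092723, -55.72577477,  19.72781539, -34.4255197 ,
         0.2237495 ,   0.23586807,  -0.13451051]), 'tool_pos': array([ 0.49268611, -0.31116941,  0.05390055]), 'tcp_rot': array([ 9.98141883e-01, -6.09246149e-02,  7.38179516e-04, -6.53352501e-04]), 'contact_force': array([ 0.18083107,  0.34120186, -7.6818698 ]), 'torque': array([-0.03552124,  0.04631757,  0.01147924]), 'gripper_width': 0.285136196703962}
```

View pics/g1.png

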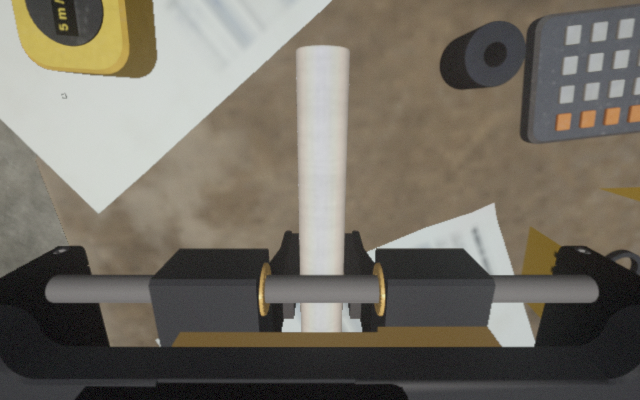

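apply_moves(
  series=[
    {"translation": [0,0,-0.04],"dr": [0,0,0],"jaw": 0.1},
    {"translation": [0,0,-0.08],"dr": [0,0,0],"jaw": 0.1},
    {"translation": [0,0,-0.12],"dr": [0,0,0],"jaw": 0.1},
    {"translation": [0,0,-0.16],"dr": [0,0,0],"jaw": 0.1},
    {"translation": [0,0,-0.2],"dr": [0,0,0],"jaw": 0.1},
    {"translation": [0,0,-0.2],"dr": [0,0,0],"jaw": 0.1},
  ],
)

```text
time_s: 13.97
tool_pos: [0.4941, -0.3134, 0.2596]
tcp_rot: [0.998, -0.061, 0.004, 0.001]
contact_force: [0.5, -2.2, -6.0]
gripper_width: 0.281
```

```bash
cat > place.py <<'E'
from h import *
import sys
o,u,ey,n=geo()
s,dy,nn=map(float,sys.argv[1:4]) # bar centre slope pos rel seat(.231), across, out of face
Rt=np.c_[u,np.cross(-n,u),-n]
rel(o+(.231+s)*u+dy*ey+(nn-.0087)*n,Rt)
E
python3 place.py .0245 0 .10
python3 - <<'E'
from h import *
import pickle; T,S=pickle.load(open('cams.pkl','rb'))
for px,z in [((291,106),.1),((277,80),.17)]: print(onz(T,px,z))
o,u,ey,n=geo(); print(o+.275*u+.108*ey)
E
```

```text
t 13.97 tcp [ 0.4941 -0.3134  0.2596] F [ 0.5 -2.2 -6. ] w 0.281
trans [ 0.1287 -0.3396  0.0376] dr [ 0.0122  0.5157 -0.0403]
[0.82409754 0.14495895 0.1       ]
[0.8598385 0.1810469 0.17     ]
[0.73466269 0.11044862 0.15336786]
```

apply_moves(
  series=[
    {"translation": [0.02,-0.04,0],"dr": [0,0.08,0],"jaw": 0.1},
    {"translation": [0.04,-0.08,0],"dr": [0.003,0.16,-0.01],"jaw": 0.1},
    {"translation": [0.05,-0.12,0],"dr": [0.006,0.24,-0.02],"jaw": 0.1},
    {"translation": [0.07,-0.16,0.01],"dr": [0.006,0.32,-0.02],"jaw": 0.1},
    {"translation": [0.08,-0.2,0.01],"dr": [0.008,0.4,-0.03],"jaw": 0.1},
    {"translation": [0.1,-0.24,0.02],"dr": [0.01,0.48,-0.04],"jaw": 0.1},
    {"translation": [0.115,-0.28,0.03],"dr": [0.012,0.516,-0.04],"jaw": 0.1},
    {"translation": [0.129,-0.32,0.038],"dr": [0.012,0.516,-0.04],"jaw": 0.1},
  ],
)

```text
time_s: 14.63
tool_pos: [0.6476, -0.0257, 0.2164]
tcp_rot: [0.966, -0.04, 0.254, 0.008]
contact_force: [0.2, -1.0, -6.3]
gripper_width: 0.282
```

```bash
python3 place.py .0245 0 .10
```

```text
t 14.63 tcp [ 0.6476 -0.0257  0.2164] F [ 0.2 -1.  -6.3] w 0.282
trans [ 0.0145 -0.0348  0.0012] dr [-0.005   0.0098 -0.0023]
```

apply_moves(
  series=[
    {"translation": [0.007,-0.02,0],"dr": [-0.003,0.005,0],"jaw": 0.1},
    {"translation": [0.007,-0.02,0],"dr": [-0.003,0.005,0],"jaw": 0.1},
    {"translation": [0.007,-0.02,0],"dr": [-0.003,0.005,0],"jaw": 0.1},
    {"translation": [0.007,-0.02,0],"dr": [-0.003,0.005,0],"jaw": 0.1},
  ],
)

```text
time_s: 14.97
tool_pos: [0.6564, -0.009, 0.2213]
tcp_rot: [0.966, -0.04, 0.256, 0.011]
contact_force: [0.6, -0.4, -7.4]
gripper_width: 0.286
```

```bash
python3 place.py .0245 0 .10; python3 - <<'E'
from h import *
grab('wrist','p1.png'); grab('scene','p1s.png')
E
```

```text
t 14.97 tcp [ 0.6564 -0.009   0.2213] F [ 0.6 -0.4 -7.4] w 0.286
trans [ 0.0057 -0.0173  0.0016] dr [ 0.0025  0.0058 -0.0009]
```

View pics/p1.png

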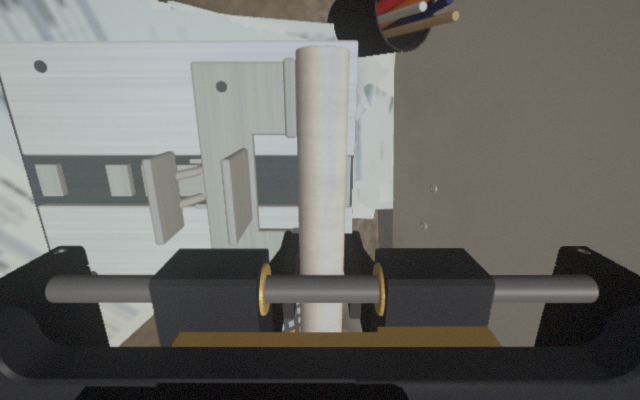

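View pics/p1s.png

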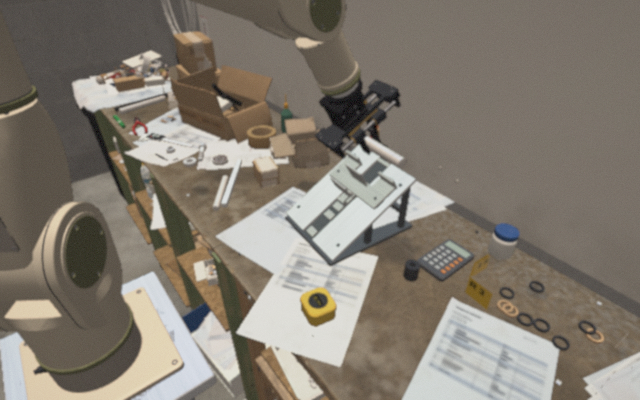

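apply_moves(
  series=[
    {"translation": [0.004,-0.017,0.02],"dr": [0.001,0.004,0],"jaw": 0.1},
    {"translation": [0.004,-0.017,0.04],"dr": [0.001,0.004,0],"jaw": 0.1},
    {"translation": [0.004,-0.017,0.06],"dr": [0.001,0.004,0],"jaw": 0.1},
    {"translation": [0.004,-0.017,0.072],"dr": [0.001,0.004,0],"jaw": 0.1},
    {"translation": [0.004,-0.017,0.078],"dr": [0.001,0.004,0],"jaw": 0.1},
    {"translation": [0.004,-0.017,0.078],"dr": [0.001,0.004,0],"jaw": 0.1},
    {"translation": [0.004,-0.017,0.078],"dr": [0.001,0.004,0],"jaw": 0.1},
  ],
)

```text
time_s: 15.65
tool_pos: [0.7013, 0.0043, 0.1582]
tcp_rot: [0.965, -0.04, 0.259, 0.01]
contact_force: [-0.4, -0.3, -7.0]
gripper_width: 0.281
```

```bash
python3 place.py .0245 0 .0125;  python3 - <<'E'
from h import *
grab('wrist','p2.png')
E
```

```text
t 15.65 tcp [0.7013 0.0043 0.1582] F [-0.4 -0.3 -7. ] w 0.281
trans [-0.0006 -0.0005  0.0128] dr [ 0.0005 -0.0018 -0.0024]
```

View pics/p2.png

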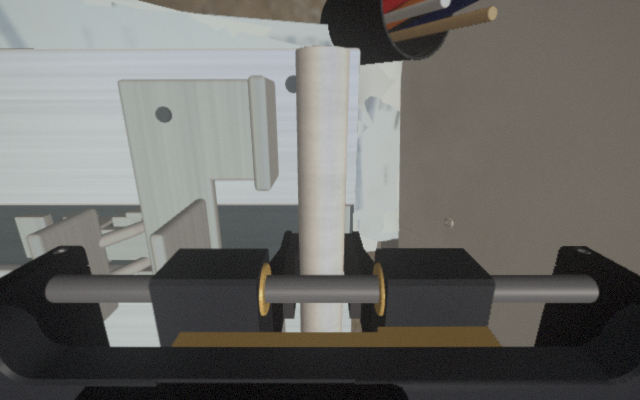

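apply_moves(
  series=[
    {"translation": [0,0,0.004],"dr": [0,0,-0.002],"jaw": 0.1},
    {"translation": [0,0,0.007],"dr": [0,0,-0.002],"jaw": 0.1},
    {"translation": [0,0,0.01],"dr": [0,0,-0.002],"jaw": 0.1},
    {"translation": [0,0,0.011],"dr": [0,0,-0.002],"jaw": 0.1},
    {"translation": [0,0,0.011],"dr": [0,0,-0.002],"jaw": 0.1},
  ],
)

```text
time_s: 16.12
tool_pos: [0.7065, 0.0052, 0.1509]
tcp_rot: [0.965, -0.039, 0.259, 0.009]
contact_force: [-41.9, 2.9, 34.6]
gripper_width: 0.284
```

```bash
python3 place.py .0245 0 .0125
```

```text
t 16.12 tcp [0.7065 0.0052 0.1509] F [-41.9   2.9  34.6] w 0.284
trans [-0.0013  0.0008  0.0038] dr [-0.0036 -0.0009 -0.0013]
```

apply_moves(
  series=[
    {"translation": [0,0,-0.002],"dr": [0.003,0,0],"jaw": 0.1},
    {"translation": [0,0,-0.003],"dr": [0.003,0,0],"jaw": 0.1},
    {"translation": [0,0,-0.003],"dr": [0.003,0,0],"jaw": 0.1},
  ],
)

```text
time_s: 16.37
tool_pos: [0.7056, 0.0051, 0.1515]
tcp_rot: [0.965, -0.038, 0.26, 0.009]
contact_force: [0.5, -0.6, -7.1]
gripper_width: 0.287
```

```bash
python3 place.py .0245 0 .0125;  python3 - <<'E'
from h import *
print(bot.get_obs()['torque'])
grab('wrist','p3.png'); d=grab('scene','p3s.png')
a=cv2.imread('pics/p3s.png')[110:240,310:440]; cv2.imwrite('pics/p3sz.png',cv2.resize(a,None,fx=4.5,fy=4.5,interpolation=cv2.INTER_CUBIC))
E
```

```text
t 16.37 tcp [0.7056 0.0051 0.1515] F [ 0.5 -0.6 -7.1] w 0.287
trans [-0.0008  0.0006  0.0048] dr [-0.0038 -0.0026  0.0005]
[0.05611089 1.43639412 0.03914949]
```

View pics/p3.png

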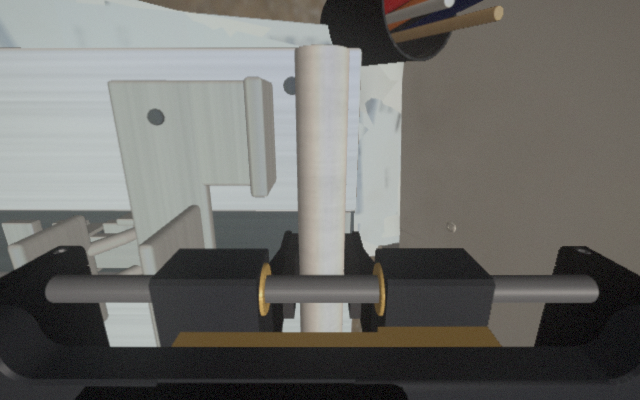

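View pics/p3sz.png

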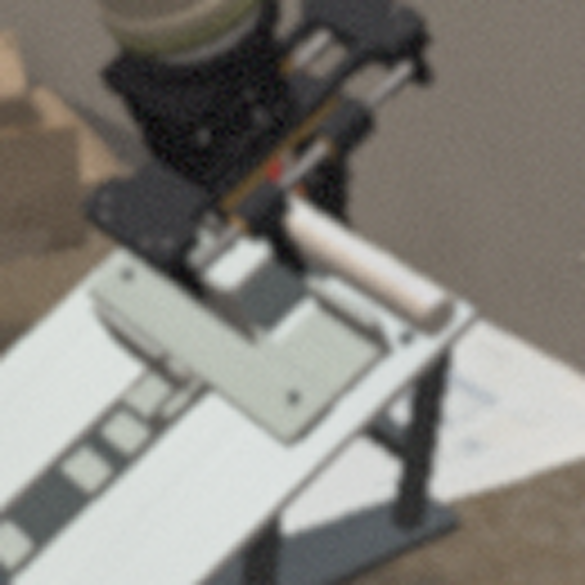

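apply_moves(
  series=[
    {"translation": [-0.003,0,0],"dr": [-0.004,-0.002,0],"jaw": 0.1},
    {"translation": [-0.006,0,0],"dr": [-0.004,-0.002,0],"jaw": 0.1},
    {"translation": [-0.009,0,0],"dr": [-0.004,-0.002,0],"jaw": 0.1},
    {"translation": [-0.009,0,0],"dr": [-0.004,-0.002,0],"jaw": 0.1},
    {"translation": [-0.009,0,0.001],"dr": [-0.004,-0.002,0],"jaw": 0.1},
    {"translation": [-0.009,0,0.001],"dr": [-0.004,-0.002,0],"jaw": 0.1},
  ],
)

```text
time_s: 16.97
tool_pos: [0.6973, 0.0057, 0.1457]
tcp_rot: [0.965, -0.039, 0.257, 0.01]
contact_force: [-18.9, 1.7, 9.3]
gripper_width: 0.283
```

```bash
python3 place.py .0125 0 .0125
```

```text
t 16.97 tcp [0.6973 0.0057 0.1457] F [-18.9   1.7   9.3] w 0.283
trans [-0.0027  0.0005  0.004 ] dr [-0.0002  0.0023  0.0003]
```

apply_moves(
  series=[
    {"translation": [0,0,-0.001],"dr": [0,0,0],"jaw": 0.1},
    {"translation": [-0.001,0,-0.001],"dr": [0,0,0],"jaw": 0.1},
    {"translation": [-0.002,0,-0.001],"dr": [0,0,0],"jaw": 0.1},
    {"translation": [-0.003,0,-0.001],"dr": [0,0,0],"jaw": 0.1},
    {"translation": [-0.003,0,-0.001],"dr": [0,0,0],"jaw": 0.1},
    {"translation": [-0.003,0,-0.001],"dr": [0,0,0],"jaw": 0.1},
  ],
)

```text
time_s: 17.47
tool_pos: [0.6951, 0.0057, 0.1449]
tcp_rot: [0.965, -0.039, 0.259, 0.011]
contact_force: [-0.0, -0.4, -6.3]
gripper_width: 0.282
```

```bash
python3 place.py .0125 0 .0125; python3 - <<'E'
from h import *
grab('wrist','p4.png')
E
```

```text
t 17.47 tcp [0.6951 0.0057 0.1449] F [-0.  -0.4 -6.3] w 0.282
trans [-0.0005  0.0004  0.0044] dr [0.0008 0.0001 0.0007]
```

View pics/p4.png

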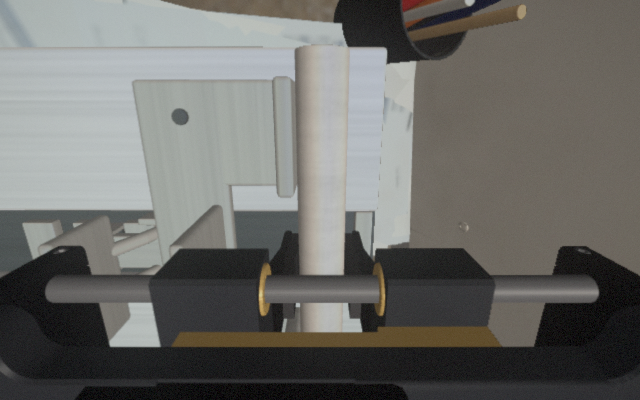

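apply_moves(
  series=[
    {"translation": [-0.001,0,0],"dr": [0,0,0],"jaw": 0.1},
    {"translation": [-0.002,0,0],"dr": [0,0,0],"jaw": 0.1},
    {"translation": [-0.002,0,0],"dr": [0,0,0],"jaw": 0.1},
    {"translation": [-0.002,0,0],"dr": [0,0,0],"jaw": 0.1},
  ],
)

```text
time_s: 17.85
tool_pos: [0.6934, 0.0058, 0.144]
tcp_rot: [0.965, -0.039, 0.259, 0.011]
contact_force: [0.7, -0.3, -5.6]
gripper_width: 0.283
```

```bash
python3 place.py .0125 0 .0125
```

```text
t 17.85 tcp [0.6934 0.0058 0.144 ] F [ 0.7 -0.3 -5.6] w 0.283
trans [0.0015 0.0004 0.0045] dr [0.0008 0.     0.0005]
```

apply_moves(
  series=[
    {"translation": [-0.001,0,0],"dr": [0,0,0],"jaw": 0.1},
    {"translation": [-0.002,0,0],"dr": [0,0,0],"jaw": 0.1},
    {"translation": [-0.002,0,0],"dr": [0,0,0],"jaw": 0.1},
    {"translation": [-0.002,0,0],"dr": [0,0,0],"jaw": 0.1},
  ],
)

```text
time_s: 18.18
tool_pos: [0.6928, 0.0059, 0.1441]
tcp_rot: [0.965, -0.039, 0.26, 0.011]
contact_force: [6.0, -0.9, -6.4]
gripper_width: 0.285
```

```bash
python3 place.py .0125 0 .0125; python3 - <<'E'
from h import *
grab('wrist','p5.png')
E
```

```text
t 18.18 tcp [0.6928 0.0059 0.1441] F [ 6.  -0.9 -6.4] w 0.285
trans [0.002  0.0004 0.0048] dr [ 0.0006 -0.0028  0.0005]
```

View pics/p5.png

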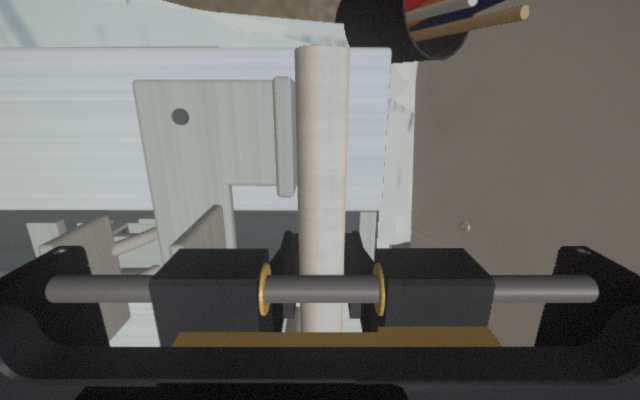

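apply_moves(
  series=[
    {"translation": [0,0,0.0005],"dr": [0,0,0],"jaw": 0.1},
    {"translation": [0,0,0.001],"dr": [0,0,0],"jaw": 0.1},
    {"translation": [0,0,0.001],"dr": [0,0,0],"jaw": 0.1},
    {"translation": [0,0,0.001],"dr": [0,0,0],"jaw": 0.1},
  ],
)

```text
time_s: 18.57
tool_pos: [0.6931, 0.0058, 0.1434]
tcp_rot: [0.965, -0.039, 0.26, 0.011]
contact_force: [0.8, -0.6, 3.9]
gripper_width: 0.282
```

```bash
python3 place.py .0125 0 .0125
```

```text
t 18.57 tcp [0.6931 0.0058 0.1434] F [ 0.8 -0.6  3.9] w 0.282
trans [0.002  0.0004 0.004 ] dr [ 0.0003 -0.0023  0.0001]
```

apply_moves(
  series=[
    {"translation": [0,0,0],"dr": [0,0,0],"jaw": 0.3},
    {"translation": [0,0,0],"dr": [0,0,0],"jaw": 0.34},
    {"translation": [0,0,0],"dr": [0,0,0],"jaw": 0.38},
    {"translation": [0,0,0],"dr": [0,0,0],"jaw": 0.42},
    {"translation": [0,0,0],"dr": [0,0,0],"jaw": 0.46},
    {"translation": [0,0,0],"dr": [0,0,0],"jaw": 0.46},
  ],
)

```text
time_s: 19.07
tool_pos: [0.6919, 0.006, 0.1419]
tcp_rot: [0.965, -0.039, 0.258, 0.011]
contact_force: [-0.9, -0.8, 0.9]
gripper_width: 0.442
```

```bash
python3 place.py .0125 0 .0125; python3 - <<'E'
from h import *
grab('wrist','p6.png')
E
```

```text
t 19.07 tcp [0.6919 0.006  0.1419] F [-0.9 -0.8  0.9] w 0.442
trans [0.0038 0.0004 0.0033] dr [0.0008 0.0007 0.0007]
```

View pics/p6.png

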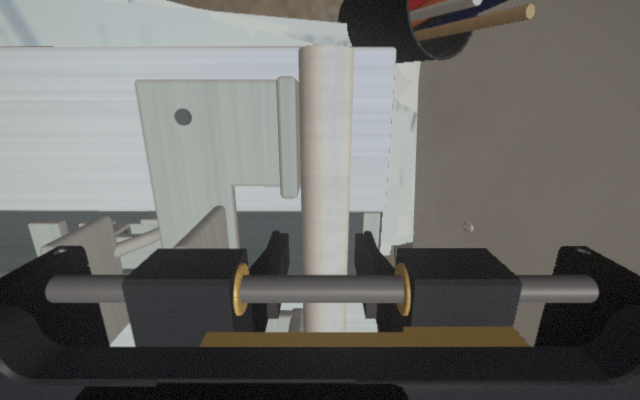

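apply_moves(
  series=[
    {"translation": [0.002,0,-0.01],"dr": [0,0,0],"jaw": 0.5},
    {"translation": [0.002,0,-0.03],"dr": [0,0,0],"jaw": 0.5},
    {"translation": [0.002,0,-0.06],"dr": [0,0,0],"jaw": 0.5},
    {"translation": [0.002,0,-0.09],"dr": [0,0,0],"jaw": 0.5},
    {"translation": [0.002,0,-0.13],"dr": [0,0,0],"jaw": 0.5},
    {"translation": [0.002,0,-0.13],"dr": [0,0,0],"jaw": 0.5},
  ],
)

```text
time_s: 19.62
tool_pos: [0.63, 0.0099, 0.2635]
tcp_rot: [0.964, -0.041, 0.263, 0.007]
contact_force: [0.8, 0.1, 0.9]
gripper_width: 0.496
```

```bash
python3 place.py .0125 0 .0125; python3 - <<'E'
from h import *
o,u,ey,n=geo()
d=grab('wrist','p7.png'); i=d['color'][:,:,::-1].copy()
for P in [(.231,.04,.032),(.231,.092,.032),(.231,-.04,.032),(.231,-.092,.032)]:
    q=proj(d,o+P[0]*u+P[1]*ey+P[2]*n)[0]; cv2.circle(i,(int(q[0]),int(q[1])),2,(0,0,255),-1)
for P in [(.231+.0125,.105,.025),(.231+.0125,-.105,.025)]:
    q=proj(d,o+P[0]*u+P[1]*ey+P[2]*n)[0]; cv2.circle(i,(int(q[0]),int(q[1])),2,(255,0,0),-1)
cv2.imwrite('pics/p7.png',i)
d=grab('scene','p7s.png')
a=cv2.imread('pics/p7s.png')[110:260,290:440]; cv2.imwrite('pics/p7sz.png',cv2.resize(a,None,fx=4,fy=4,interpolation=cv2.INTER_CUBIC))
E
```

```text
t 19.62 tcp [0.63   0.0099 0.2635] F [0.8 0.1 0.9] w 0.496
trans [-4.600e-03  1.000e-04  1.397e-01] dr [-0.0057 -0.009  -0.0048]
```

View pics/p7.png

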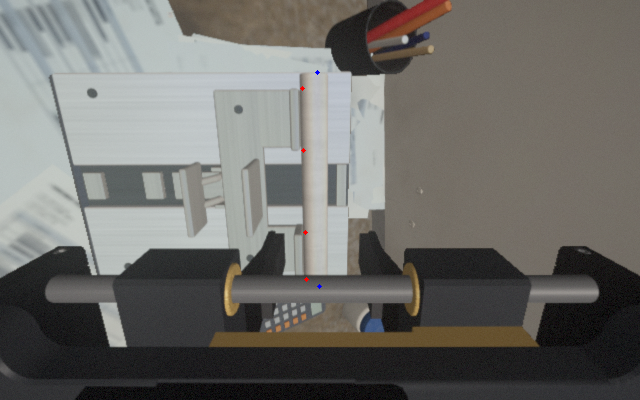

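View pics/p7sz.png

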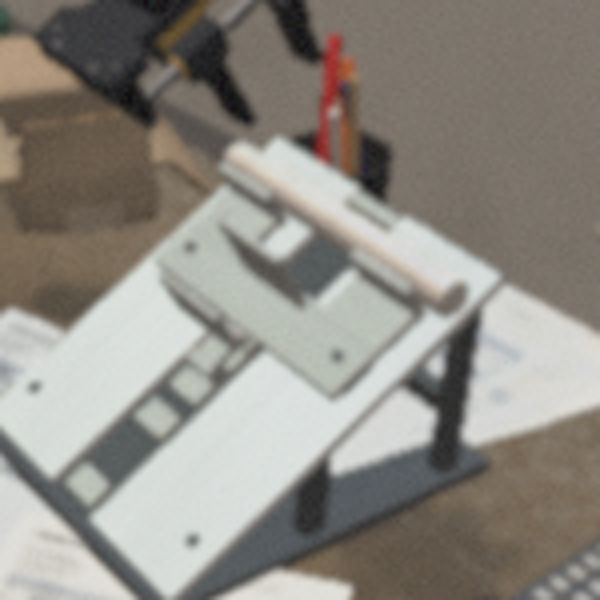

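```bash
python3 - <<'E'
from h import *
print(order.sign_off(), bot.get_obs()['time_s'])
E
```

```text
the job is handed in; nothing more can be done
the job is handed in; nothing more can be done
```

I squeezed the lever, slid the ledge up to its end stop, backed it off about 9–10 mm into the top notch, and let the lever go. I then laid the bar on the face against the raised ledge and handed the job in at about 20 s of the 59 s allowed. I can't see the verdict.

- **Ledge and lever:** Measured from the end stop, the ledge was at about 0.092 to 0.093 m when I let go. In the wrist picture afterwards, the lever plate was back at its rest spacing, within 1–2 px of the model.
- **Bar:** I felt it touch the ledge at about 6 N and the face at about 11 N before opening the jaws. The last pictures show it parallel to the ledge, up against both tabs and centred, with the gripper about 13 cm clear. I did not see anything disturb the bystanders.
- **Disagreements:** The face was about 4 mm higher along its normal, and the seat about 2 mm further down the slope, than I had worked out from the images. I relied on the contact forces instead.
- **Heavy first contact:** The bar's first touch on the face, while held in the fingers, reached about 58 N. That is under the 120 N wrist limit, and I backed off at once.
- **Squeeze width:** The jaws stopped at 47 mm over the plates instead of the 45 mm stated. The ledge still slid past the notches without catching.

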